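Clamp the housing with the seized rack clamp

ROBOT

A 6-joint arm with a two-finger parallel gripper is mounted at the origin on the work surface. World frame = base frame: x ahead of the robot, y to its left, z up, the work surface at z = 0. Lengths are in m, angles in rad, forces in N, time in s.
With the tool pointing down it reaches from about 0.3 to 0.875 m from the base axis. Payload 6.4 kg.
Tool frame: the origin (TCP) lies at the very end of the fingers, on their centre line; the grasp point (between the pads) lies ctrl.pinch_z behind it (ctrl.pinch_z is the distance from the TCP to the grasp point, in m); y points along the fingers, z is the direction in which the jaws open and shut, and the axes are right-handed (so a half turn about y gives the same grasp; the last joint's range is limited). The gripper opens to 85 mm and grips with 20 to 120 N. Pads are 22 mm wide; open, the fingers measure 114 mm over their backs; the gripper's body (76 mm by 85 mm) begins 54 mm behind the grasp point. The pads swing forward as they close: fully open they stand 13 mm farther back than shut.
Start: joints at [-1.525, 0.181, 1.607, -0, 1.354, -0.206], TCP at [0.143, -0.557, 0.231] pointing down, gripper open.
Joint ranges: [-2.99, 2.99], [-0.89, 2.07], [0.3, 2.58], [-1.14, 4.28], [0, 2.63], [-3.12, 3.12]. Speed limits (rad/s): [2.57, 2.57, 3.01, 3.14, 3.14, 3.14].

INTERFACE

Orientations are given as a unit quaternion [w, x, y, z].
In Python, from bench import ctrl gives the robot as it stands.
- The arm moves only by the shell command python3 -m pendant 'ROWS'. ROWS is JSON, one flat list of numbers, 7 for each row, row after row: the shift along the world's x, y, z in m, then the turn, a rotation vector about the world's x, y, z in degrees, then the finger opening in m, from 0 to 0.0854. In form: [tx, ty, tz, rx, ry, rz, hand, tx, ty, tz, rx, ry, rz, hand, ...]. A call has 1 to 12 rows; each row shifts and turns the commanded pose from where the row before left it; what a row does not reach is not made up. A row lasts 1/8 s, in which the tool goes at most 62.5 mm and 10.7 degrees, less where a joint would pass 70% of its speed; a pose out of reach is approached as far as the arm can. A call with a gripper value outside its range is refused whole. The fingers move at their own pace and stop on an object; the grip force is fixed at half the most. Time passes only in rows, so rows that do not move let the fingers close. It gives the time, the measured TCP pose, the force and the opening at its end, in the units of the state.
- ctrl.get_obs(): the state, without advancing time (a new reading comes with each control period).
- ctrl.camera(name): name is "side" or "top"; returns the picture (420x560x3 uint8, red, green, blue); there is no depth.
- ctrl.camera_info(name): a dict with "fx", "fy", "cx", "cy" (pixels), "origin" and "rotation" of the camera in the world. Camera axes: x right, y down, z forward; pixel columns grow to the right and rows downward; lengths in m; the calibration is good to about 2 mm. A picture is of the moment at which its call begins. camera_info takes no time and is no camera call.
- ctrl.hand_in(): hands the job in, once; it reports no verdict.
Trained networks look in the newest picture that a camera, given by its name, has taken for a name from the list of things; names that differ only in an ending like _2 or _b are one class to them, and where a whole thing is asked for, a point or a joint stands for the part that bears it (a point fixed in the world has none). Each returns a list of dicts, best first, with "score" (0 to 1); they miss things now and then, are a little off and sometimes report something else, mostly with a low value. They report only what shows in the picture. A call takes as long as a camera call. They do not tell look-alikes from the thing itself.
- ctrl.silhouettes(target, camera): "mask" (420x560 bool, what is visible of it) and "bbox" ([left, top, right, bottom] in pixels, round what is visible of it).
The state is a dict: "time_s": time; "q": joint angles; "dq": joint speeds; "joint_efforts": joint torques, N m; "eef_pos": TCP position; "eef_rot": TCP orientation; "wrist_force": force on the tool from outside, world axes, zero at the start; "torque": the same for the moment, N m; "opening": opening from 0.0 (shut) to 1.0 (fully open).
Only numpy, scipy, OpenCV 4.12 (cv2) and the standard library are available. Lean on these libraries where they do the work, as an engineer would, in place of code of your own. Each camera call takes 0.05 s, during which the arm holds its last target.

TASK

Stand the black plastic housing upright on the bed of the rack clamp, lengthwise between the sliding jaw and the back stop. The clamp's knob is seized: break it loose with a short firm twist clockwise, then keep turning it until the jaw has pushed the housing up against the back stop and grips it snugly, without crushing the thin plastic. Move the jaw only with its knob, let go, and leave the other things on the bench where they are.

Things in the scene. Friction and masses are not known exactly. Their poses are not given: they have to be found in the camera images.
- housing_mid (a point): Centre (half-way up) of the loose housing: a moulded black plastic open-topped box, 32 mm wide (its x), 80 mm long (its y), 52 mm high (its z, up), walls 4 mm with two cross ribs, 110 to 230 g. It stands on its base; grasp it across the 32 mm width.
- clamp: Rack clamp, bolted down: grey bed plate 70 mm (x) by 300 mm (y), top 14 mm above the bench, carrying a grey gear block 56 x 56 mm, top 62 mm above the bench, centred at y = +100 mm, x = 0, with the knob on top. Origin: centre of the bed's underside; z up; y is the clamping direction, from the back stop (-y end) to the gear block (+y end).
- seat (a point): Point on top of the bed, mid-way across it, for the middle of the housing's base: it then clears the jaw by 6.5 mm and the back stop by 6 to 19 mm. Axes as the clamp's. The back stop, rubber-faced (gives 1 mm per 12 N), faces the jaw (both 46 mm wide, tops about 51 mm above the bench); its face is 46 to 59 mm to -y of here, differs each time, not reported.
- jaw: Sliding steel jaw. Origin: middle of the lower edge of its gripping face; axes as the clamp's. The face starts at the clamp's y = +35 mm and moves to -y by 8 mm per rad of the knob, 33 mm at most. Friction of the knob holds it where it is left, against up to about 15 N; left with more, it backs off to about that. The housing is crushed above 40 N.
- knob_grip (a point): Point on the knob's vertical axis at gripping height, 93 mm above the bench. The knob is black plastic: a square block 36 x 36 mm with rounded corners (the point's x and y axes are square to its flats and turn with it), 34 mm high, top 106 mm above the bench, on a round foot 34 mm across and 12 mm high. z up.
- knob (a joint): Knob angle, rad: 0 at the start (seized, flats square to the clamp), at most 4.2, never below 0; grows clockwise seen from above and advances the jaw. Seized: the resistance climbs to about 0.7 N m by 0.15 rad, then fades and lets go with a slight kick near 0.4 rad; from 0.6 rad on it is 0.12 N m, plus 0.008 N m for each newton of jaw force. Take it across two flats firmly (40 N or more).
- wrench: An open-ended wrench, 190 mm long, lying left of the clamp; bystander, leave it. Origin: centre of its underside.
- driver: A screwdriver, 190 mm long, lying right; bystander, leave it. Origin: centre of its underside.
- thumbscrew: A dark steel thumbscrew, 28 mm across, 32 mm high, standing on its head beyond the clamp; bystander, leave it. Origin: centre of its underside.
- socket: A steel wrench socket, 28 mm across, 34 mm high, between robot and clamp; bystander, leave it. Origin: centre of its underside.
- nut: A round brass nut, 24 mm across, 10 mm high, near left; bystander, leave it. Origin: centre of its underside.
- grease: An aluminium can, 60 mm across, 75 mm high, far right; bystander, leave it. Origin: centre of its underside.
Things that resemble listed ones, but are neither listed nor needed, are in the scene too. Of the things shaped like the part that bears housing_mid, the black one is meant.

How it is judged:
By the outcome, as a careful person would: the job done as asked, in the order asked, and still so for the second after the job is handed in, with the robot touching nothing.
It also fails if it takes over 72 s, if anything falls off the work surface, if the arm or the gripper's body presses on something with over 40 N, if the wrist force passes 120 N, or if a joint passes its speed limit or range.

## Working session

There is one attempt and no reset: what is moved stays moved. The work goes in short steps, Python scripts to look and compute and a shell command to move; the robot and the scene stay as the last step left them, time stands still between calls to the robot, and variables do not carry over. Pictures are saved under pics/ and viewed, and the job is handed in when it is done.

```bash
ls; mkdir -p pics
python3 - <<'E'
from bench import ctrl
import cv2
o=ctrl.get_obs(); print({k:(v if not hasattr(v,'round') else v) for k,v in o.items()}); print(ctrl.pinch_z)
for n in("side","top"):
    im=ctrl.camera(n); cv2.imwrite(f"pics/{n}0.png",im[:,:,::-1]); print(n,ctrl.camera_info(n))
E
```

```text
pics
{'time_s': 0.0, 'q': array([-1.52533340e+00,  1.81540031e-01,  1.60801808e+00, -1.87993790e-05,
        1.35381319e+00, -2.06345190e-01]), 'dq': array([-1.15951826e-03,  4.87208290e-04, -4.49783382e-06,  2.12642202e-03,
       -6.07625246e-04,  8.76343863e-06]), 'joint_efforts': array([ 2.91503568e-05, -4.44864142e+01, -3.51340842e+01, -2.43587328e-04,
        9.02597472e-03,  2.89404852e-05]), 'eef_pos': array([ 0.14322425, -0.55629562,  0.23037986]), 'eef_rot': array([ 0.08883804, -0.08874992,  0.70213659, -0.70088192]), 'wrist_force': array([0.04053559, 0.49408557, 0.16408355]), 'torque': array([-0.01090904, -0.0355549 ,  0.00805023]), 'opening': 0.9979939717323705}
0.0187
side {'fx': 396.6902775220926, 'fy': 396.6902775220926, 'cx': 276.6874473270551, 'cy': 202.85218921635436, 'origin': array([0.16954809, 0.66718464, 0.58074438]), 'rotation': array([ 0.11912786, -0.19150507,  0.85048425, -0.47519564])}
top {'fx': 404.89057938510047, 'fy': 404.89057938510047, 'cx': 280.29880264797447, 'cy': 209.72071403939185, 'origin': array([ 0.48710738, -0.05950303,  1.10747771]), 'rotation': array([-0.01066879,  0.71193956, -0.70209935,  0.00920543])}
```

View pics/side0.png

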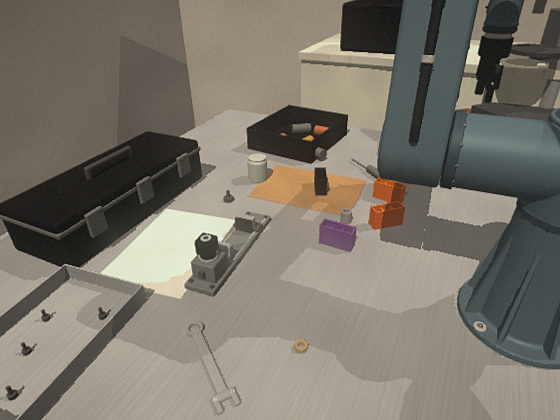

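View pics/top0.png

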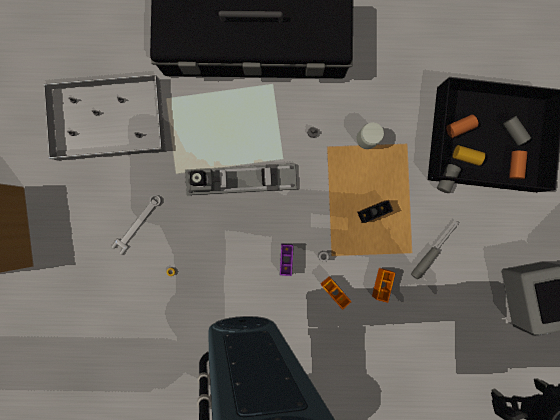

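The black housing is at top (377,211) and side (321,181). Its look-alikes are purple at top (287,259) and orange at (335,292) and (385,284); only the (377,211) one is black. The clamp is at top (243,179), with its knob at (197,178). Next I'll zoom in and run the networks.

```bash
cat > h.py <<'E'
import numpy as np,cv2
from scipy.spatial.transform import Rotation as R
from bench import ctrl
C={n:ctrl.camera_info(n) for n in("side","top")}
def rot(n):
    w,x,y,z=C[n]["rotation"]; return R.from_quat([x,y,z,w]).as_matrix()
def ray(n,u,v):
    c=C[n]; d=rot(n)@np.array([(u-c["cx"])/c["fx"],(v-c["cy"])/c["fy"],1]); return np.array(c["origin"]),d/np.linalg.norm(d)
def onz(n,u,v,z):
    o,d=ray(n,u,v); return o+d*(z-o[2])/d[2]
def tri(a,b):
    o1,d1=ray("top",*a);o2,d2=ray("side",*b)
    s=np.linalg.lstsq(np.c_[d1,-d2],o2-o1,rcond=None)[0]
    p,q=o1+d1*s[0],o2+d2*s[1]; return (p+q)/2,np.linalg.norm(p-q)
def proj(n,P):
    c=C[n]; q=(np.atleast_2d(P)-c["origin"])@rot(n); return np.c_[c["fx"]*q[:,0]/q[:,2]+c["cx"],c["fy"]*q[:,1]/q[:,2]+c["cy"]]
def snap(n,tag):
    im=ctrl.camera(n)[:,:,::-1].copy(); cv2.imwrite(f"pics/{n}{tag}.png",im); return im
def crop(im,u,v,w,h,k,name):
    cv2.imwrite(f"pics/{name}.png",cv2.resize(im[max(0,v-h):v+h,max(0,u-w):u+w],None,fx=k,fy=k,interpolation=cv2.INTER_CUBIC))
E
python3 - <<'E'
from h import *
t=cv2.imread("pics/top0.png");s=cv2.imread("pics/side0.png")
crop(t,243,180,65,30,6,"ct"); crop(s,230,250,60,50,6,"cs")
a=cv2.resize(t[190:235,345:410],None,fx=6,fy=6,interpolation=2);b=cv2.resize(s[160:205,290:355],None,fx=6,fy=6,interpolation=2)
cv2.imwrite("pics/hh.png",np.hstack([a,b]))
for tg in["housing_mid","clamp","knob_grip","jaw"]:
  for n in("top","side"):
    for d in ctrl.silhouettes(tg,n)[:5]:
      m=d["mask"]; ys,xs=np.nonzero(m); r=cv2.minAreaRect(np.c_[xs,ys].astype(np.float32))
      print(tg,n,round(d["score"],2),d["bbox"],m.sum(),np.round(r[0],1),np.round(r[1],1),round(r[2],1))
E
```

```text
housing_mid top 0.95 [372.9, 269.6, 393.9, 304.3] 554 [383.4 284.7] [18.2 31.8] 14.0
housing_mid top 0.9 [322.1, 276.3, 349.2, 309.0] 388 [335.5 291.9] [33.6 11.9] 48.4
housing_mid top 0.61 [282.6, 243.0, 295.5, 276.4] 367 [287.  259.5] [31. 12.] 90.0
housing_mid top 0.56 [358.0, 201.2, 394.7, 222.9] 436 [375.1 211.1] [13.4 33.9] 66.8
housing_mid top 0.22 [307.5, 127.6, 318.7, 136.0] 99 [312. 132.] [10. 10.] 90.0
housing_mid side 0.87 [372.7, 177.4, 405.0, 199.3] 607 [388. 190.] [32.3 20.8] 15.3
housing_mid side 0.56 [321.0, 221.6, 356.1, 251.8] 895 [336.4 234.3] [38.  25.5] 15.9
housing_mid side 0.52 [313.8, 164.8, 326.7, 198.3] 343 [320. 181.] [28. 12.] 90.0
clamp side 0.81 [182.7, 213.0, 273.6, 293.2] 3380 [220.5 246.3] [ 48.3 108.1] 37.0
clamp side 0.31 [249.0, 153.5, 267.6, 183.9] 481 [257.  167.5] [29. 18.] 90.0
knob_grip top 0.82 [194.0, 172.1, 207.7, 188.7] 241 [198.  177.5] [15. 16.] 90.0
knob_grip side 0.82 [194.1, 231.4, 218.0, 259.4] 475 [206. 246.] [26. 22.] 90.0
jaw top 0.7 [211.2, 171.4, 227.1, 187.7] 155 [220. 179.] [16. 14.] 90.0
jaw side 0.54 [198.6, 241.2, 231.8, 275.7] 236 [216.8 261.6] [20.3 45.1] 34.6
```

View pics/ct.png

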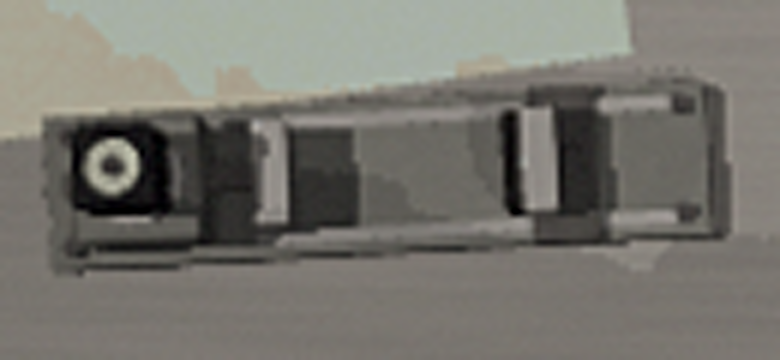

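View pics/cs.png

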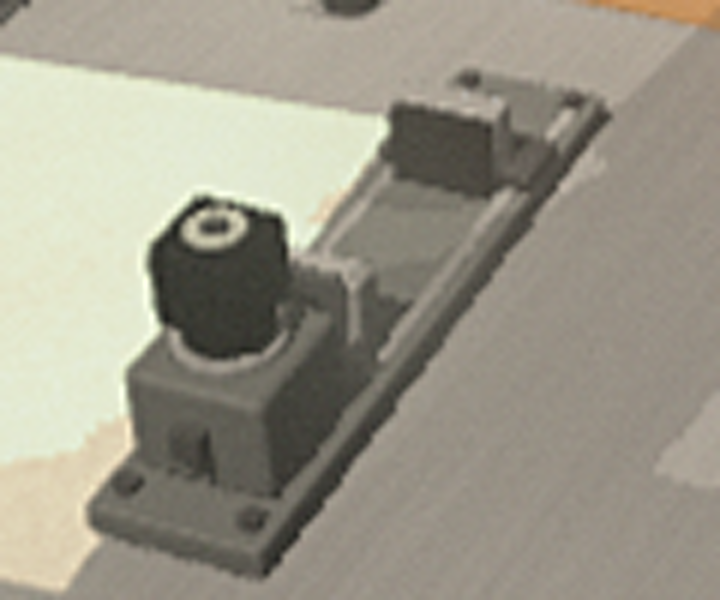

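View pics/hh.png

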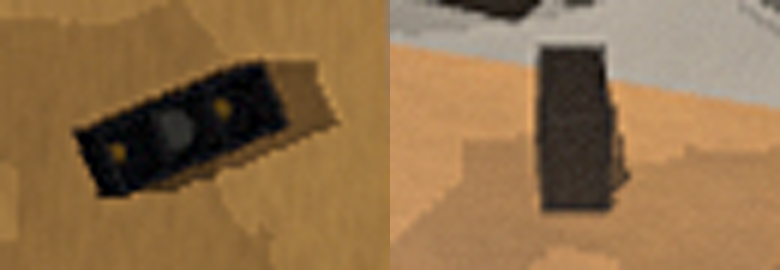

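```bash
cat > fit.py <<'E'
from h import *
from scipy.optimize import least_squares
T=lambda a:np.array(a)/6+[178-0.4,150-0.4]; S=lambda a:np.array(a)/6+[170-.4,200-.4]
print("knobtop",tri(T((112,167)),S((212,228))))
obs=[("top",(35,150,14),T((45,118))),("top",(35,-150,14),T((722,87))),("top",(-35,-150,14),T((728,236))),("top",(-35,150,14),T((55,265))),("top",(0,100,106),T((112,167))),
("side",(35,150,14),S((92,512))),("side",(-35,150,14),S((262,558))),("side",(-35,-150,14),S((606,108))),("side",(35,-150,14),S((460,70))),("side",(28,128,62),S((130,375))),("side",(-28,128,62),S((265,402))),("side",(0,100,106),S((212,228)))]
def W(p,P): 
    c,s=np.cos(p[3]),np.sin(p[3]);P=np.atleast_2d(P)/1e3
    return np.c_[c*P[:,0]-s*P[:,1]+p[0],s*P[:,0]+c*P[:,1]+p[1],P[:,2]+p[2]]
def f(p): return np.concatenate([(proj(n,W(p,P))[0]-o) for n,P,o in obs])
r=least_squares(f,[.55,0,0,0],loss="soft_l1");p=r.x;print("clamp",p.round(4),np.degrees(p[3]));print(f(p).reshape(-1,2).round(1).tolist())
# housing
T2=lambda a:np.array(a)/6+[345-.4,190-.4]; S2=lambda a:np.array([a[0]-390,a[1]])/6+[290-.4,160-.4]
ho=[("top",(-1,1),T2((73,130))),("top",(1,1),T2((265,62))),("top",(1,-1),T2((286,124))),("top",(-1,-1),T2((100,198)))]
def fh(q):
    c,s=np.cos(q[3]),np.sin(q[3]); out=[]
    for n,(a,b),o in ho:
        y=-a*.04; x=b*.016 
        out+=list(proj(n,[[c*x-s*y+q[0],s*x+c*y+q[1],q[2]]])[0]-o)
    return np.array(out+[(q[2]-.052)*1e4*0.3])
r=least_squares(fh,[.5,-.3,.052,.3]);q=r.x;print("housing",q.round(4),np.degrees(q[3]),fh(q).round(1))
E
python3 fit.py
python3 - <<'E'
import sys;sys.argv=['x']
from fit import *
# overlay
for n in("top","side"):
    im=cv2.imread(f"pics/{n}0.png"); K=4; im=cv2.resize(im,None,fx=K,fy=K,interpolation=2)
    def box(Wf,x0,x1,y0,y1,z0,z1,col):
        V=np.array([(x,y,z) for z in(z0,z1) for x,y in((x0,y0),(x1,y0),(x1,y1),(x0,y1))],float)
        u=((proj(n,Wf(V))+.5)*K).astype(int)
        for i in range(4):
            for a,b in((i,(i+1)%4),(i+4,(i+1)%4+4),(i,i+4)): cv2.line(im,tuple(map(int,u[a])),tuple(map(int,u[b])),col,1)
    Wc=lambda V:W(p,V)
    box(Wc,-35,35,-150,150,0,14,(0,0,255));box(Wc,-28,28,72,128,14,62,(0,255,0));box(Wc,-18,18,82,118,72,106,(255,0,255));box(Wc,-23,23,35,36,14,51,(255,255,0))
    Wh=lambda V:W([q[0],q[1],0,q[3]],V)
    box(Wh,-16,16,-40,40,0,52,(0,255,255))
    r={"top":(640,560,1000,400),"side":(700,560,740,640)}[n]
    cv2.imwrite(f"pics/ov_{n}.png",im[r[1]:r[1]+r[3],r[0]:r[0]+r[2]][:600,:1000] if n=="side" else cv2.resize(im[r[1]:r[1]+r[3],r[0]:r[0]+r[2]],(800,320)))
E
```

```text
knobtop (array([0.59284483, 0.15246974, 0.10675475]), np.float64(0.0010341542937678048))
clamp [ 0.6     0.0498 -0.0041  0.0686] 3.9316118880624993
[[0.6, -0.0], [-2.1, -0.9], [-1.7, -0.1], [0.2, 1.1], [1.5, -0.1], [-0.7, -0.6], [0.3, 0.2], [0.4, -1.1], [0.6, 0.2], [-1.5, -1.3], [-0.2, 0.5], [1.3, 1.2]]
housing [ 0.5168 -0.3034  0.052   0.3709] 21.25180338831913 [ 1.5 -0.6 -1.8 -0.  -1.   1.1  1.3 -0.5  0. ]
knobtop (array([0.59284483, 0.15246974, 0.10675475]), np.float64(0.0010341542937678048))
clamp [ 0.6     0.0498 -0.0041  0.0686] 3.9316118880624993
[[0.6, -0.0], [-2.1, -0.9], [-1.7, -0.1], [0.2, 1.1], [1.5, -0.1], [-0.7, -0.6], [0.3, 0.2], [0.4, -1.1], [0.6, 0.2], [-1.5, -1.3], [-0.2, 0.5], [1.3, 1.2]]
housing [ 0.5168 -0.3034  0.052   0.3709] 21.25180338831913 [ 1.5 -0.6 -1.8 -0.  -1.   1.1  1.3 -0.5  0. ]
```

View pics/ov_top.png

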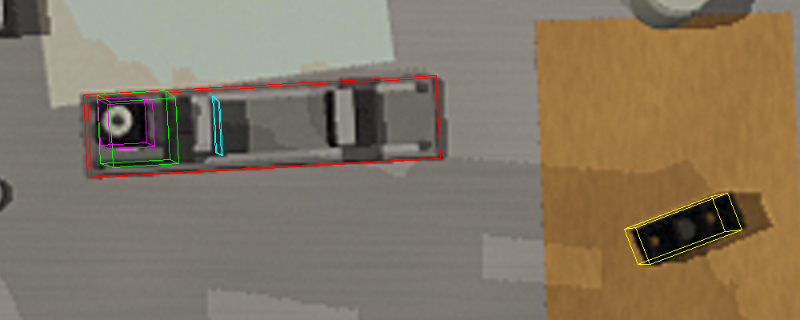

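View pics/ov_side.png

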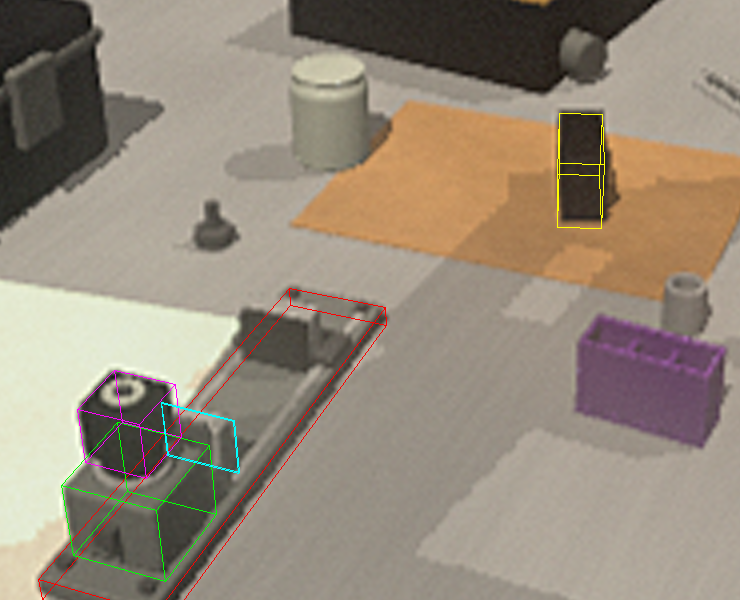

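Run:
```python
from h import *
t=cv2.imread("pics/top0.png");s=cv2.imread("pics/side0.png")
def g(im,u0,v0,w,h,k,name):
    c=cv2.resize(im[v0:v0+h,u0:u0+w],None,fx=k,fy=k,interpolation=cv2.INTER_CUBIC)
    c=np.clip(c*1.5+15,0,255).astype(np.uint8)
    for i in range(0,w,5): cv2.line(c,(i*k,0),(i*k,4 if i%10 else 10),(0,0,255),1); (i%10==0) and cv2.putText(c,str(u0+i),(i*k,22),0,.4,(0,0,255),1)
    for i in range(0,h,5): cv2.line(c,(0,i*k),(4 if i%10 else 10,i*k),(0,0,255),1); (i%10==0) and cv2.putText(c,str(v0+i),(12,i*k+4),0,.4,(0,0,255),1)
    cv2.imwrite(f"pics/{name}.png",c)
g(t,180,155,60,45,13,"g1");g(t,245,155,60,45,13,"g2");g(s,180,225,70,50,11,"g3")
g(s,225,205,50,40,14,"g4")
```

```text
(no output)
```

View pics/g1.png

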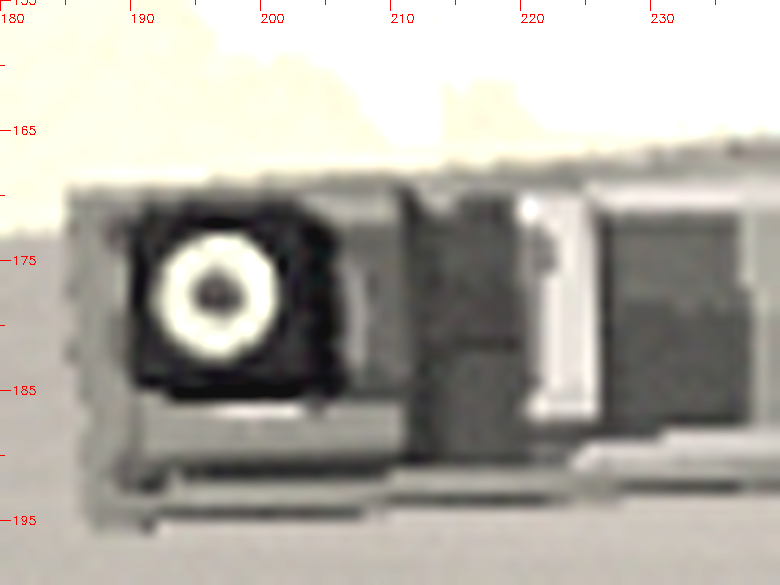

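View pics/g2.png

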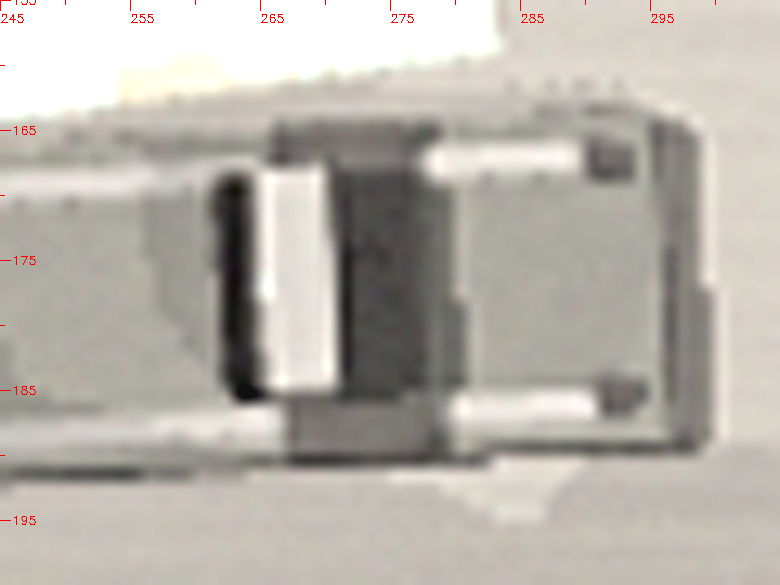

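View pics/g3.png

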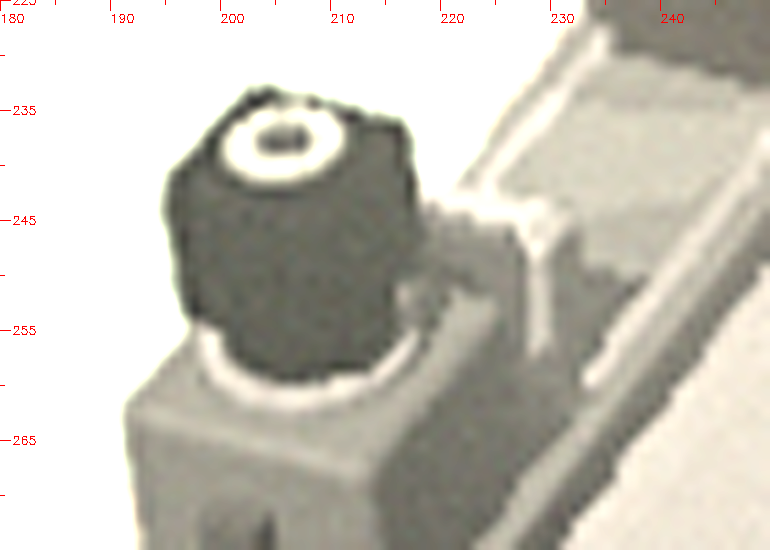

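View pics/g4.png

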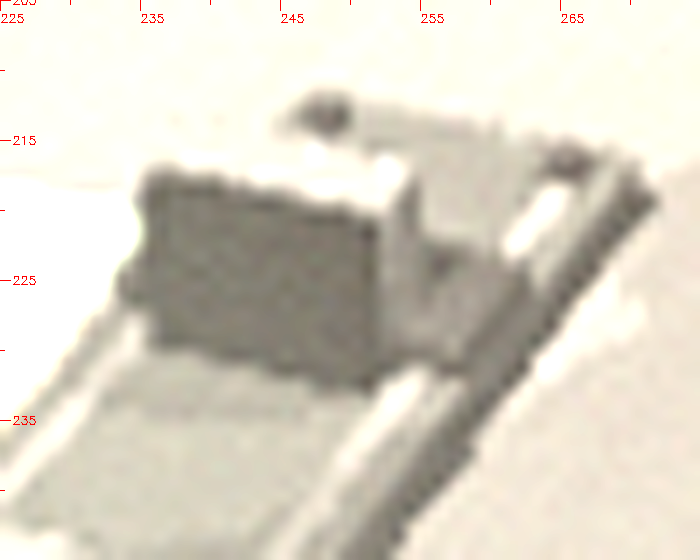

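```bash
cat > fit2.py <<'E'
from h import *
from scipy.optimize import least_squares
A=[("top",(35,150,14),(184.9,168.9)),("top",(-35,150,14),(186.4,194.8)),("top",(35,-150,14),(294.6,163.5)),("top",(-35,-150,14),(295.5,188.7)),
("top",(23,35,51),(225.6,169.9)),("top",(-23,35,51),(225.5,186.7)),("top",(0,100,106),(196.3,177.3)),("top",(-28,72,62),(210.7,189.9)),("top",(-28,128,62),(189.7,189.9)),
("side",(28,128,62),(191.1,261.3)),("side",(-28,128,62),(212.7,267.7)),("side",(-28,72,62),(224.7,252.2)),("side",(0,100,106),(205.0,237.3)),
("side",(35,-150,14),(245,213.5)),("side",(-35,-150,14),(270.2,217.5)),("side",(35,150,14),(184.9,284.9)),("side",(-35,150,14),(213.2,292.5))]
def W(p,P):
    c,s=np.cos(p[3]),np.sin(p[3]);P=np.atleast_2d(P)/1e3
    return np.c_[c*P[:,0]-s*P[:,1]+p[0],s*P[:,0]+c*P[:,1]+p[1],P[:,2]+p[2]]
def fitc(obs,z=True):
    f=lambda p:np.concatenate([(proj(n,W([p[0],p[1],p[2] if z else 0,p[3]],P))[0]-o) for n,P,o in obs])
    return (lambda r:(r.x,f(r.x)))(least_squares(f,[.6,.05,0,.05],loss="soft_l1"))
if __name__=="__main__":
    for ob,z in((A,True),(A,False),([a for a in A if a[0]=="top"],False),([a for a in A if a[0]=="side"],False)):
        p,e=fitc(ob,z);print(p.round(4),np.degrees(p[3]).round(2));print(e.reshape(-1,2).round(1).tolist())
    print("stop",tri((261,168.7),(235.1,218.1)),tri((262.6,184.9),(251.6,219.9)))
    print("knob",tri((196.3,177.3),(205,237.3)))
E
python3 fit2.py
```

```text
[ 0.6001  0.0528 -0.0036  0.0704] 4.04
[[-0.3, 0.3], [-0.6, 0.1], [0.1, -0.5], [0.7, -0.0], [-0.5, -0.4], [0.6, 0.3], [0.2, 0.1], [0.7, -0.6], [0.1, 0.6], [-2.2, 0.1], [0.1, 0.1], [1.3, -0.8], [0.3, 2.1], [1.2, -1.6], [0.1, -0.7], [-1.5, 0.1], [-0.4, 1.1]]
[0.5994 0.0534 0.0335 0.0726] 4.16
[[-0.9, 0.6], [-1.1, 0.4], [-0.1, -0.5], [0.5, -0.0], [-0.9, -0.3], [0.1, 0.4], [-0.4, 0.3], [0.2, -0.4], [-0.4, 0.9], [-2.2, -0.9], [0.1, -1.0], [1.4, -1.8], [0.3, 0.9], [1.1, -2.6], [0.1, -1.7], [-1.6, -0.8], [-0.3, 0.1]]
[ 0.5995  0.0525 -1.2078  0.0649] 3.72
[[-0.5, 0.1], [-0.9, -0.1], [0.3, -0.2], [0.8, 0.4], [-0.5, -0.4], [0.4, 0.3], [-0.0, -0.1], [0.4, -0.6], [-0.2, 0.5]]
[0.5984 0.0556 0.0083 0.0797] 4.56
[[-2.2, 0.0], [0.3, -0.2], [1.5, -1.1], [0.4, 1.7], [0.6, -2.2], [-0.3, -1.3], [-1.5, 0.2], [-0.0, 1.0]]
stop (array([ 0.62321456, -0.00526777,  0.05043641]), np.float64(0.0008482345108042141)) (array([ 0.58024725, -0.01035738,  0.05391366]), np.float64(0.0012804727198784008))
knob (array([0.59298785, 0.15219446, 0.10729355]), np.float64(0.0007250289328932316))
```

```bash
cat > hfit.py <<'E'
from h import *
from scipy.optimize import minimize
def boxpoly(n,q,z0=0):
    c,s=np.cos(q[2]),np.sin(q[2]);V=[(c*x-s*y+q[0],s*x+c*y+q[1],z+z0) for x in(-.016,.016) for y in(-.04,.04) for z in(0,.052)]
    return cv2.convexHull(proj(n,V).astype(np.float32))[:,0]
def cost(q,M,z0=0):
    e=0
    for n,m in M.items():
        K=8; c=np.zeros((420*2,560*2),np.uint8)
        im=np.zeros((420,560),np.float32)
        b=np.zeros((60*K,80*K),np.uint8); o=m[1]
        cv2.fillPoly(b,[np.round(((boxpoly(n,q,z0)-o+.5)*K)).astype(np.int32)],255)
        a=cv2.resize(b,(80,60),interpolation=cv2.INTER_AREA)/255.
        e+=np.abs(a-m[0]).sum()
    return e
if __name__=="__main__":
    M={}
    for n,o,rng in(("top",(340,180),None),("side",(280,150),None)):
        im=cv2.imread(f"pics/{n}0.png")[o[1]:o[1]+60,o[0]:o[0]+80]
        g=im.max(2); best=None
        sil=[d for d in ctrl.silhouettes("housing_mid",n) if d["mask"][o[1]:o[1]+60,o[0]:o[0]+80].sum()>200][0]["mask"][o[1]:o[1]+60,o[0]:o[0]+80]
        sat=im.max(2).astype(int)-im.min(2)
        m=(g<62) if n=="top" else (g<75)
        m=cv2.morphologyEx(m.astype(np.uint8),cv2.MORPH_CLOSE,np.ones((5,5))); k,l,st,_=cv2.connectedComponentsWithStats(m)
        c=l[30:33,35:42].max(); m=(l==c).astype(float); print(n,m.sum(),sil.sum(),(m*sil).sum(), st[c])
        M[n]=(m,np.array(o))
        cv2.imwrite(f"pics/m_{n}.png",np.hstack([cv2.resize((m*255).astype(np.uint8),None,fx=4,fy=4),cv2.resize(im.mean(2).astype(np.uint8),None,fx=4,fy=4)]))
    for sub in(("top","side"),("top",),("side",)):
        MM={k:M[k] for k in sub}
        r=min((minimize(cost,[.517+dx,-.303,a],args=(MM,),method="Nelder-Mead",options=dict(initial_simplex=[[.517+dx,-.303,a],[.523,-.303,a],[.517,-.297,a],[.517,-.303,a+.1]])) for a in(.3,.37,.45) for dx in(0,.003)),key=lambda r:r.fun)
        print(sub,r.x.round(4),np.degrees(r.x[2]).round(1),r.fun)
    o=ctrl.get_obs();w,x,y,z=o["eef_rot"];print(R.from_quat([x,y,z,w]).as_matrix().round(3),o["time_s"])
E
python3 hfit.py
```

```text
top 426.0 436 420.0 [ 17  21  36  22 426]
side 309.0 343 308.0 [ 35  18  12  27 309]
('top', 'side') [ 0.5168 -0.3088  0.3907] 22.4 67.46666666666667
('top',) [ 0.5168 -0.3085  0.4018] 23.0 32.450980392156865
('side',) [ 0.5192 -0.3153  0.3975] 22.8 31.972549019607847
[[-0.968  0.     0.249]
 [-0.249  0.    -0.968]
 [-0.    -1.    -0.   ]] 0.6
```

```bash
python3 -m pendant '[0.037,0.025,-0.003,0,0,9.8,0.085,0.037,0.025,-0.003,0,0,9.8,0.085,0.037,0.025,-0.003,0,0,9.8,0.085,0.037,0.025,-0.003,0,0,9.8,0.085,0.037,0.025,-0.003,0,0,9.8,0.085,0.037,0.025,-0.003,0,0,9.8,0.085,0.037,0.025,-0.003,0,0,9.8,0.085,0.037,0.025,-0.003,0,0,9.8,0.085,0.037,0.025,-0.003,0,0,9.8,0.085,0.037,0.025,-0.003,0,0,9.8,0.085,0,0,0,0,0,0,0.085]'
cat > st.py <<'E'
from h import *
o=ctrl.get_obs();w,x,y,z=o["eef_rot"];m=R.from_quat([x,y,z,w]).as_matrix()
print("t",round(o["time_s"],2),"pos",o["eef_pos"].round(4),"down",m[:,1].round(3),"zyaw",np.degrees(np.arctan2(m[1,2],m[0,2])).round(2),"q",o["q"].round(2),"F",o["wrist_force"].round(1),"M",o["torque"].round(3),"open",round(o["opening"],3))
E
python3 st.py
```

```text
time_s: 1.98
eef_pos: [0.5151, -0.3047, 0.2009]
eef_rot: [0.589, -0.588, 0.392, -0.392]
wrist_force: [-0.4, -1.4, 0.0]
opening: 0.992
t 1.98 pos [ 0.5151 -0.3047  0.2009] down [ 0.     0.001 -1.   ] zyaw 22.7 q [-0.73  0.26  1.58  0.    1.31 -1.13] F [-0.4 -1.4  0. ] M [ 0.021 -0.008  0.025] open 0.992
```

```bash
python3 -m pendant '[0.002,-0.004,-0.04,0,0,0,0.085,0,0,-0.05,0,0,0,0.085,0,0,-0.04,0,0,0,0.085,0,0,-0.03,0,0,0,0.085,0,0,-0.02,0,0,0,0.085,0,0,-0.01,0,0,0,0.085,0,0,0,0,0,0,0.085]'
python3 st.py; python3 -c "
from h import *
im=snap('side','1');crop(im,321,170,60,60,5,'s1')
im=snap('top','1');crop(im,375,211,60,50,6,'t1')"
```

```text
time_s: 2.85
eef_pos: [0.5152, -0.3111, 0.0113]
eef_rot: [-0.588, 0.588, -0.393, 0.393]
wrist_force: [0.8, -1.0, -0.4]
opening: 0.995
t 2.85 pos [ 0.5152 -0.3111  0.0113] down [-0.  0. -1.] zyaw 22.39 q [-0.74  0.52  1.66 -0.    0.96 -1.13] F [ 0.8 -1.  -0.4] M [-0.021 -0.026  0.023] open 0.995
```

View pics/s1.png

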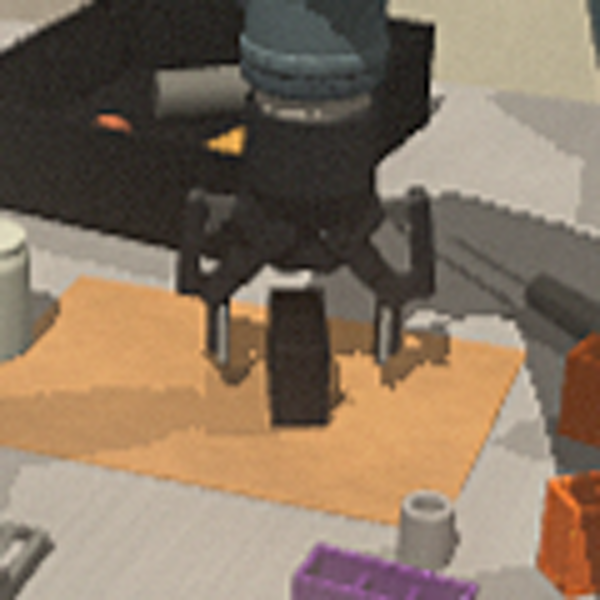

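View pics/t1.png

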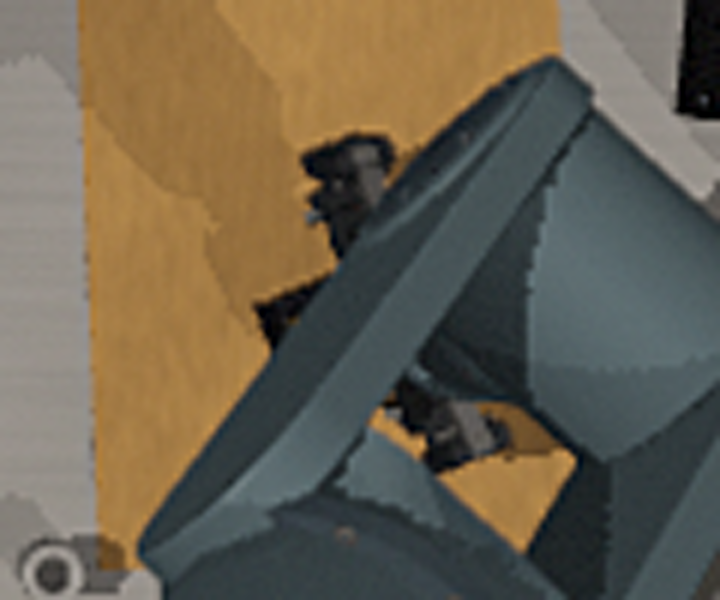

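The fingers straddle the black housing (side crop: housing at (298,355), fingers at (218,330) and (388,330)). Closing.

```bash
python3 -m pendant '[0.002,0.002,0,0,0,0,0.085,0,0,0,0,0,0,0.02,0,0,0,0,0,0,0.02,0,0,0,0,0,0,0.02,0,0,0,0,0,0,0.02,0,0,0,0,0,0,0.02,0,0,0,0,0,0,0.02]'
python3 st.py
```

```text
time_s: 3.82
eef_pos: [0.5175, -0.3091, 0.0116]
eef_rot: [-0.588, 0.588, -0.393, 0.393]
wrist_force: [-0.4, 0.7, 4.0]
opening: 0.368
t 3.83 pos [ 0.5175 -0.3091  0.0116] down [ 0. -0. -1.] zyaw 22.42 q [-0.74  0.52  1.66  0.    0.96 -1.13] F [-0.4  0.7  4. ] M [-0.002  0.003  0.034] open 0.368
```

```bash
python3 -m pendant '[0,0,0.03,0,0,0,0.02,0,0,0.04,0,0,0,0.02,0,0,0.05,0,0,0,0.02,0,0,0.01,0,0,0,0.02,0,0,0,0,0,0,0.02]'
python3 st.py; python3 -c "
from h import *
im=snap('side','2');crop(im,321,130,60,60,5,'s2')"
```

```text
time_s: 4.45
eef_pos: [0.5171, -0.3088, 0.1411]
eef_rot: [-0.588, 0.588, -0.393, 0.393]
wrist_force: [-0.0, -1.4, -1.3]
opening: 0.365
t 4.45 pos [ 0.5171 -0.3088  0.1411] down [ 0. -0. -1.] zyaw 22.43 q [-0.74  0.33  1.61 -0.    1.2  -1.13] F [-0.  -1.4 -1.3] M [-0.019  0.027 -0.018] open 0.365
```

View pics/s2.png

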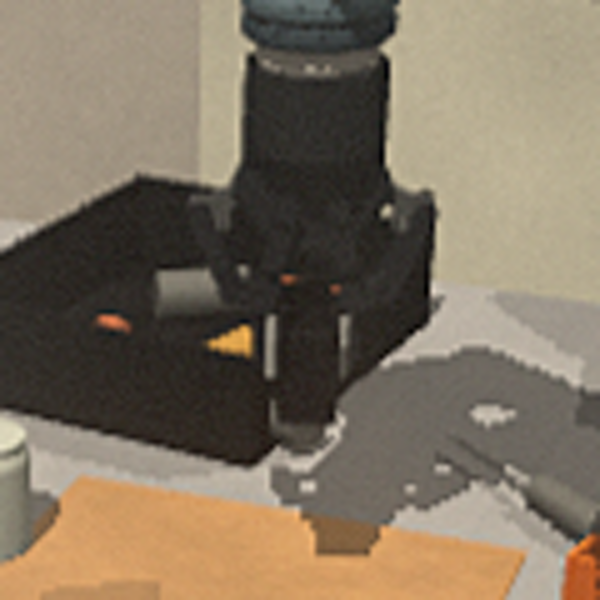

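```bash
python3 -m pendant '[0.01,0.044,0,0,0,-2.3,0.02,0.01,0.044,0,0,0,-2.3,0.02,0.01,0.044,0,0,0,-2.3,0.02,0.01,0.044,0,0,0,-2.3,0.02,0.011,0.044,0,0,0,-2.3,0.02,0.011,0.044,0,0,0,-2.3,0.02,0.011,0.043,0,0,0,-2.4,0.02,0.01,0.043,0,0,0,-2.3,0.02,0,0,-0.03,0,0,0,0.02,0,0,0,0,0,0,0.02]'
python3 st.py; python3 -c "
from h import *
im=snap('side','3');crop(im,235,215,65,60,6,'s3')
im=snap('top','3');crop(im,243,180,65,45,6,'t3')"
```

```text
time_s: 5.75
eef_pos: [0.5964, 0.0422, 0.1063]
eef_rot: [-0.515, 0.519, -0.485, 0.479]
wrist_force: [-0.9, -0.6, -1.8]
opening: 0.371
t 5.75 pos [0.5964 0.0422 0.1063] down [-0.01   0.001 -1.   ] zyaw 3.99 q [-0.13  0.37  1.64 -0.    1.14 -0.2 ] F [-0.9 -0.6 -1.8] M [-0.052 -0.006  0.063] open 0.371
```

View pics/s3.png

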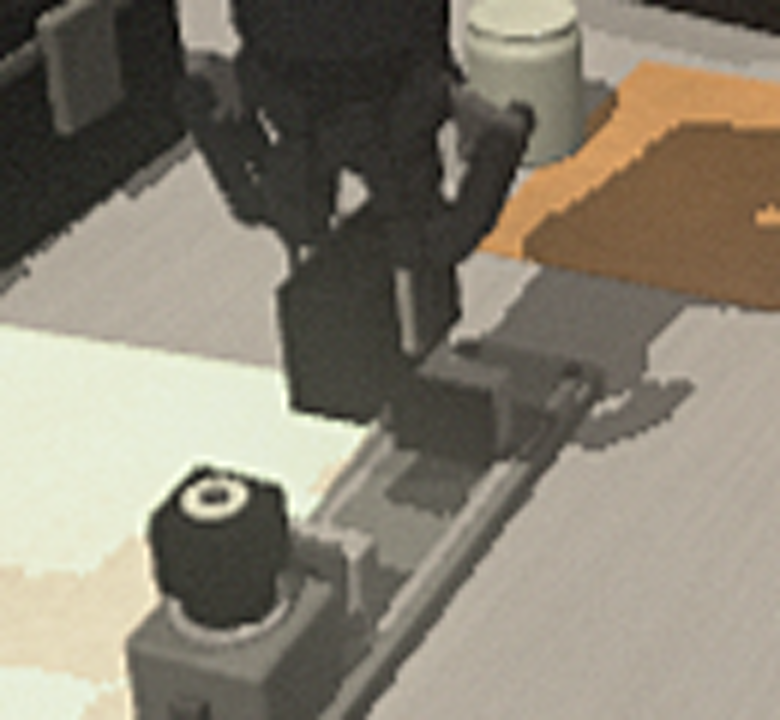

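View pics/t3.png

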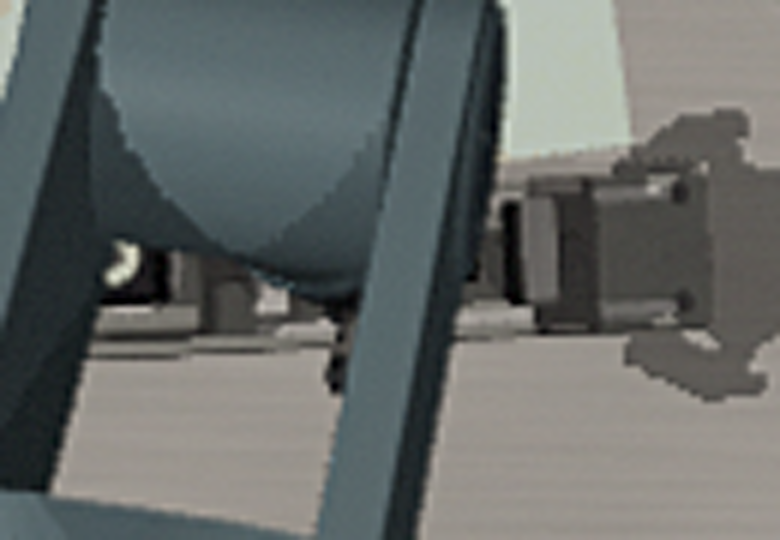

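```bash
python3 st.py; python3 -c "
from h import *
o=ctrl.get_obs();e=o['eef_pos'];a=np.radians(4.0)
for dy in(-.006,-.003,0,.003,.006):
  for zb in (e[2]-.0113,):
    f=lambda x,y,z:[np.cos(a)*x-np.sin(a)*(y+dy)+e[0],np.sin(a)*x+np.cos(a)*(y+dy)+e[1],zb+z]
    pr=proj('side',[f(.016,.04,0),f(.016,.04,.052),f(-.016,.04,0),f(-.016,.04,.052)])
    print(dy,((pr+.5-[170,155])*6).round(0).tolist())
"
```

```text
t 5.85 pos [0.5991 0.0409 0.1098] down [-0.004  0.    -1.   ] zyaw 3.9 q [-0.13  0.37  1.63 -0.    1.14 -0.2 ] F [-0.2 -0.1 -1. ] M [-0.07  -0.006 -0.029] open 0.367
-0.006 [[292.0, 391.0], [278.0, 269.0], [370.0, 408.0], [358.0, 285.0]]
-0.003 [[288.0, 395.0], [274.0, 273.0], [366.0, 412.0], [354.0, 289.0]]
0 [[284.0, 399.0], [270.0, 277.0], [362.0, 416.0], [350.0, 293.0]]
0.003 [[280.0, 403.0], [265.0, 281.0], [358.0, 421.0], [346.0, 297.0]]
0.006 [[276.0, 408.0], [261.0, 285.0], [354.0, 425.0], [342.0, 302.0]]
```

```bash
python3 -m pendant '[0.001,0,-0.03,0,0,0,0.02,0,0,-0.03,0,0,0,0.02,0,0,-0.015,0,0,0,0.02,0,0,-0.005,0,0,0,0.02,0,0,0,0,0,0,0.02,0,0,0,0,0,0,0.02]'
python3 st.py; python3 -c "
from h import *
im=snap('side','4');crop(im,235,215,65,60,6,'s4')"
```

```text
time_s: 6.6
eef_pos: [0.6023, 0.041, 0.0326]
eef_rot: [0.517, -0.516, 0.482, -0.483]
wrist_force: [0.1, 0.6, -0.5]
opening: 0.368
t 6.6 pos [0.6023 0.041  0.0326] down [ 0.002 -0.    -1.   ] zyaw 3.92 q [-0.13  0.49  1.66  0.    1.   -0.2 ] F [ 0.1  0.6 -0.5] M [-0.006  0.014  0.001] open 0.368
```

View pics/s4.png

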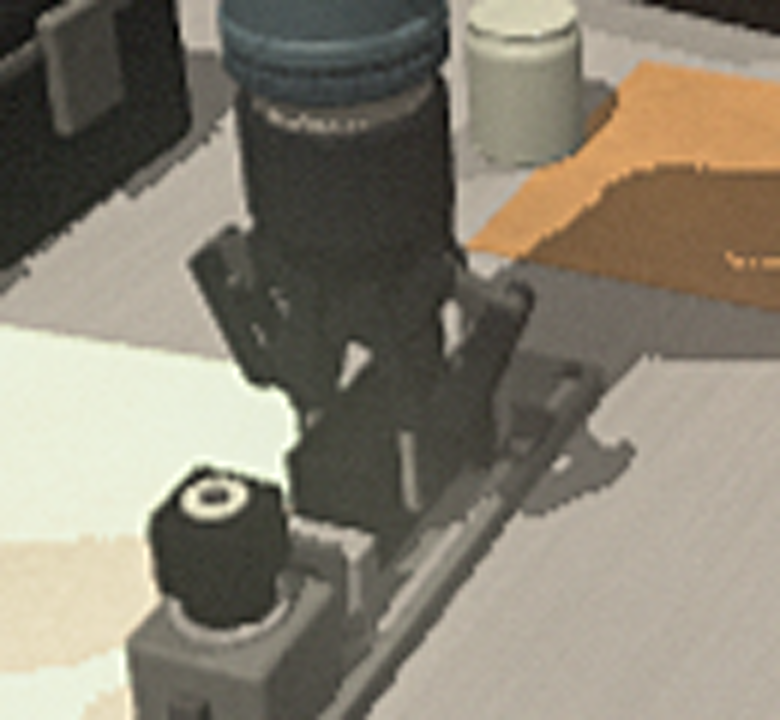

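```bash
python3 -m pendant '[-0.001,0,-0.003,0,0,0,0.02,0,0,-0.002,0,0,0,0.02,0,0,0,0,0,0,0.02]'; python3 st.py
python3 -m pendant '[0,0,-0.001,0,0,0,0.02,0,0,0,0,0,0,0.02]'; python3 st.py;python3 -m pendant '[0,0,-0.001,0,0,0,0.02,0,0,0,0,0,0,0.02]'; python3 st.py
```

```text
time_s: 7.02
eef_pos: [0.6, 0.0412, 0.026]
eef_rot: [-0.517, 0.517, -0.483, 0.482]
wrist_force: [0.8, -0.2, -0.8]
opening: 0.367
t 7.03 pos [0.6    0.0412 0.026 ] down [-0.001  0.    -1.   ] zyaw 3.93 q [-0.13  0.49  1.66 -0.    0.99 -0.2 ] F [ 0.8 -0.2 -0.8] M [ 0.009 -0.043  0.051] open 0.367
time_s: 7.28
eef_pos: [0.6003, 0.0411, 0.0256]
eef_rot: [0.517, -0.517, 0.483, -0.483]
wrist_force: [-1.1, 0.4, 2.2]
opening: 0.372
t 7.28 pos [0.6003 0.0411 0.0256] down [ 0. -0. -1.] zyaw 3.93 q [-0.13  0.49  1.66 -0.    0.99 -0.2 ] F [-1.1  0.4  2.2] M [0.032 0.218 0.052] open 0.372
time_s: 7.52
eef_pos: [0.6004, 0.0411, 0.0256]
eef_rot: [-0.517, 0.517, -0.483, 0.483]
wrist_force: [-5.0, -0.0, 10.2]
opening: 0.37
t 7.53 pos [0.6004 0.0411 0.0256] down [-0. -0. -1.] zyaw 3.94 q [-0.13  0.49  1.66 -0.    0.99 -0.2 ] F [-5.  -0.  10.2] M [-0.002  0.872 -0.031] open 0.37
```

```bash
python3 -m pendant '[0,0,0.0015,0,0,0,0.02,0,0,0,0,0,0,0.05,0,0,0,0,0,0,0.05,0,0,0,0,0,0,0.05,0,0,0,0,0,0,0.05]'; python3 st.py
python3 -m pendant '[0,0,0.01,0,0,0,0.05,0,0,0.03,0,0,0,0.05,0,0,0.04,0,0,0,0.05,0,0,0.05,0,0,0,0.085,0,0,0.03,0,0,0,0.085,0,0,0,0,0,0,0.085]'; python3 st.py
python3 -c "
from h import *
im=snap('side','5');crop(im,235,215,65,60,6,'s5')
im=snap('top','5');crop(im,243,180,65,45,6,'t5')"
```

```text
time_s: 8.15
eef_pos: [0.6002, 0.0411, 0.0257]
eef_rot: [-0.517, 0.517, -0.483, 0.483]
wrist_force: [-0.5, -0.5, -0.1]
opening: 0.586
t 8.15 pos [0.6002 0.0411 0.0257] down [-0.  0. -1.] zyaw 3.93 q [-0.13  0.49  1.66  0.    0.99 -0.2 ] F [-0.5 -0.5 -0.1] M [ 0.015  0.045 -0.026] open 0.586
time_s: 8.9
eef_pos: [0.6025, 0.0409, 0.1899]
eef_rot: [0.518, -0.515, 0.48, -0.485]
wrist_force: [0.6, -0.2, 0.0]
opening: 0.99
t 8.9 pos [0.6025 0.0409 0.1899] down [ 0.007 -0.001 -1.   ] zyaw 3.93 q [-0.13  0.28  1.58 -0.    1.28 -0.2 ] F [ 0.6 -0.2  0. ] M [-0.008 -0.027 -0.021] open 0.99
```

View pics/s5.png

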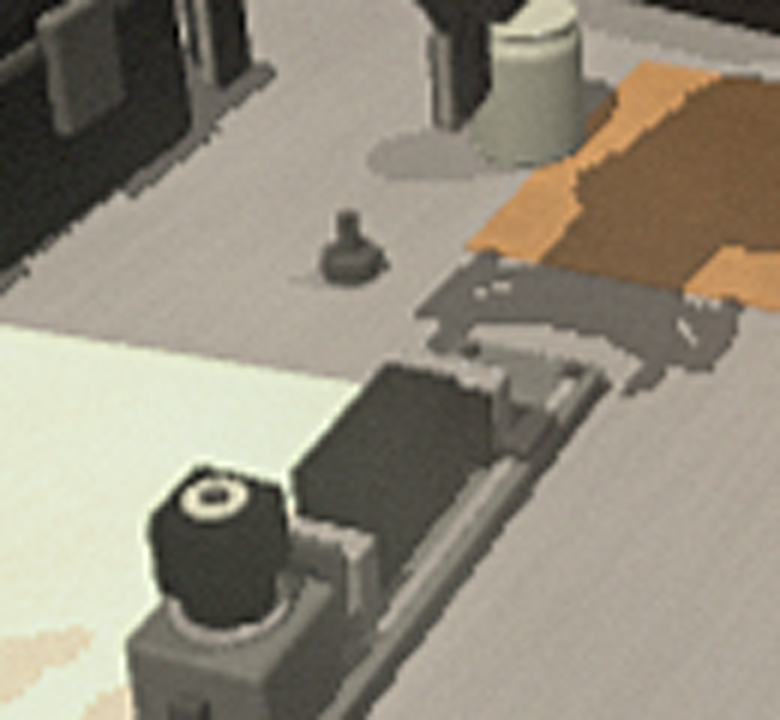

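View pics/t5.png

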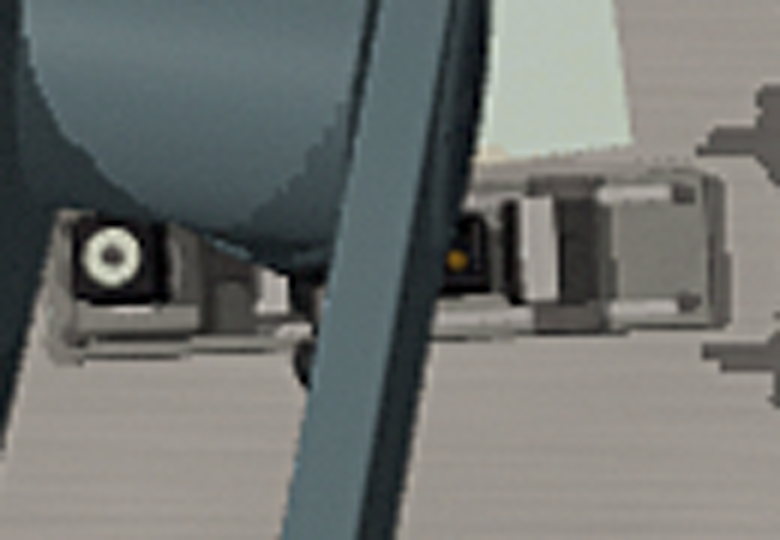

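```bash
python3 -m pendant '[-0.001,0.012,0,0,0,10,0.085,-0.001,0.012,0,0,0,10,0.085,-0.001,0.012,0,0,0,10,0.085,-0.001,0.012,0,0,0,10,0.085,-0.001,0.013,0,0,0,10,0.085,-0.001,0.013,0,0,0,10,0.085,-0.001,0.013,0,0,0,10,0.085,0,0.012,0,0,0,10,0.085,0,0.012,0,0,0,10,0.085,0,0,0,0,0,0,0.085,0,0,0,0,0,0,0.085]'; python3 st.py
```

```text
time_s: 10.38
eef_pos: [0.5926, 0.1517, 0.1846]
eef_rot: [-0.707, 0.707, 0.022, -0.024]
wrist_force: [0.5, -0.8, 0.3]
opening: 0.998
t 10.38 pos [0.5926 0.1517 0.1846] down [-0.002 -0.    -1.   ] zyaw 93.74 q [ 0.06  0.31  1.55 -0.    1.29 -1.58] F [ 0.5 -0.8  0.3] M [-0.054 -0.037  0.011] open 0.998
```

```bash
python3 -m pendant '[0,0.0005,-0.04,0,0,0,0.085,0,0,-0.04,0,0,0,0.085,0,0,-0.02,0,0,0,0.085,0,0,-0.01,0,0,0,0.085,0,0,0,0,0,0,0.085,0,0,0,0,0,0,0.085]'; python3 st.py
python3 -c "
from h import *
im=snap('side','6');crop(im,205,225,65,60,6,'s6')"
```

```text
time_s: 11.12
eef_pos: [0.5945, 0.1527, 0.0773]
eef_rot: [0.707, -0.707, -0.025, 0.023]
wrist_force: [-0.3, -0.4, -0.2]
opening: 0.996
t 11.12 pos [0.5945 0.1527 0.0773] down [ 0.003  0.    -1.   ] zyaw 93.91 q [ 0.06  0.44  1.62 -0.    1.09 -1.58] F [-0.3 -0.4 -0.2] M [ 0.016  0.032 -0.042] open 0.996
```

View pics/s6.png

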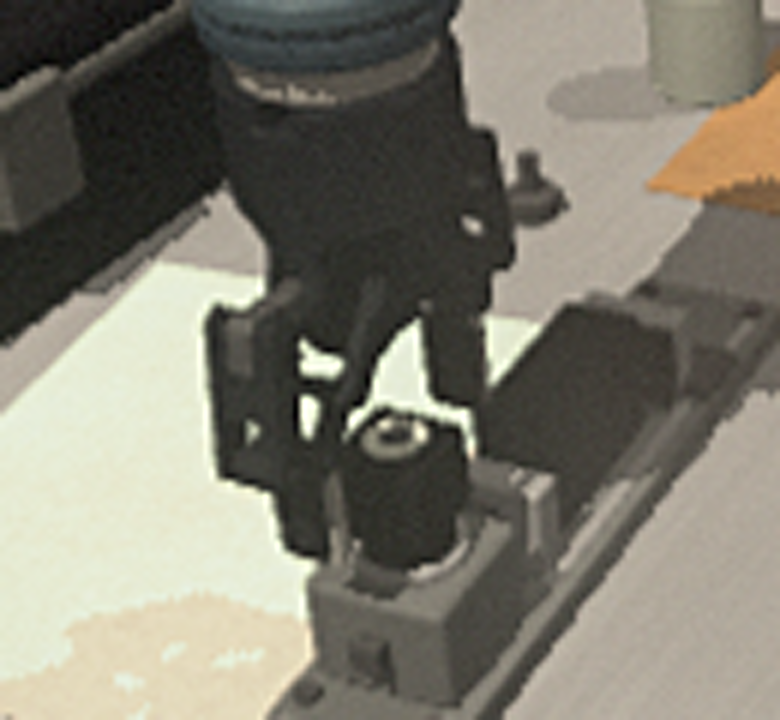

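Fingers straddle the knob (crop (405,480)) along the clamp's y. Closing.

```bash
python3 -m pendant '[0,0,0,0,0,0,0.085,0,0,0,0,0,0,0.085]'; python3 st.py; python3 -m pendant '[0,0,-0.0005,0,0,0,0.025,0,0,0,0,0,0,0.025,0,0,0,0,0,0,0.025,0,0,0,0,0,0,0.025,0,0,0,0,0,0,0.025]';python3 st.py
```

```text
time_s: 11.42
eef_pos: [0.5936, 0.1527, 0.0764]
eef_rot: [0.707, -0.707, -0.025, 0.024]
wrist_force: [-0.3, -0.4, -0.1]
opening: 0.996
t 11.43 pos [0.5936 0.1527 0.0764] down [ 0.001  0.    -1.   ] zyaw 93.93 q [ 0.06  0.44  1.62 -0.    1.09 -1.58] F [-0.3 -0.4 -0.1] M [-0.009  0.079  0.03 ] open 0.996
time_s: 12.05
eef_pos: [0.5933, 0.1518, 0.0756]
eef_rot: [-0.706, 0.707, 0.024, -0.024]
wrist_force: [-2.8, -5.8, 5.0]
opening: 0.409
t 12.05 pos [0.5933 0.1518 0.0756] down [-0.    -0.001 -1.   ] zyaw 93.92 q [ 0.06  0.44  1.62 -0.    1.09 -1.58] F [-2.8 -5.8  5. ] M [-0.688  0.405  0.094] open 0.409
```

```bash
python3 -m pendant '[-0.0005,-0.001,0,0,0,0,0.02,0,0,0,0,0,-9,0.02,0,0,0,0,0,-9,0.02,0,0,0,0,0,-9,0.02,0,0,0,0,0,0,0.02]'; python3 st.py
```

```text
time_s: 12.68
eef_pos: [0.5933, 0.1515, 0.0757]
eef_rot: [0.693, -0.693, 0.141, -0.141]
wrist_force: [-0.4, -1.5, 2.7]
opening: 0.412
t 12.68 pos [0.5933 0.1515 0.0757] down [ 0.001 -0.    -1.   ] zyaw 66.98 q [ 0.06  0.44  1.62 -0.    1.08 -1.11] F [-0.4 -1.5  2.7] M [-0.611 -0.051 -0.273] open 0.412
```

```bash
python3 -m pendant '[0,0,0,0,0,-4,0.02,0,0,0,0,0,-4,0.02]'; python3 st.py
python3 -c "
from h import *
im=snap('side','7');crop(im,205,225,65,60,6,'s7')
im=snap('top','7');crop(im,243,180,65,45,6,'t7')"
```

```text
time_s: 12.92
eef_pos: [0.5933, 0.1515, 0.0756]
eef_rot: [0.682, -0.681, 0.188, -0.189]
wrist_force: [0.4, -2.3, 3.3]
opening: 0.413
t 12.93 pos [0.5933 0.1515 0.0756] down [ 0.001 -0.    -1.   ] zyaw 59.03 q [ 0.06  0.44  1.62 -0.    1.08 -0.97] F [ 0.4 -2.3  3.3] M [-0.363 -0.083  0.133] open 0.413
```

View pics/s7.png

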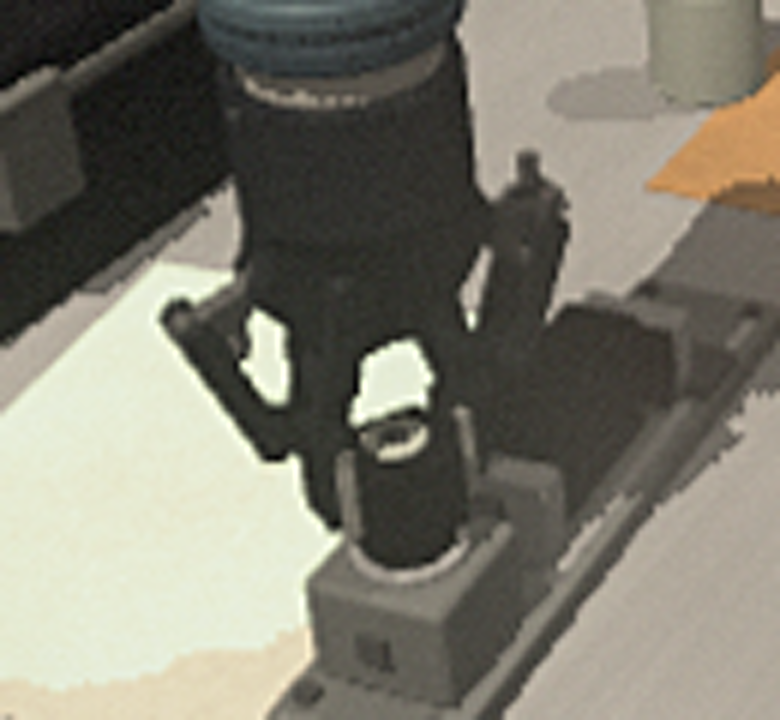

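View pics/t7.png

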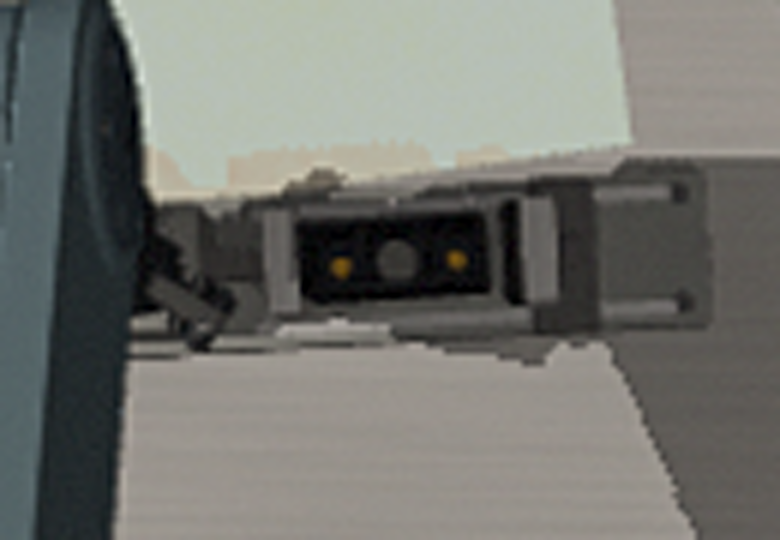

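```bash
python3 -m pendant '[0,0,0,0,0,-7,0.02,0,0,0,0,0,-7,0.02,0,0,0,0,0,-7,0.02,0,0,0,0,0,-7,0.02,0,0,0,0,0,-7,0.02,0,0,0,0,0,-5,0.02,0,0,0,0,0,0,0.02]'; python3 st.py; python3 -c "
from h import *
im=snap('top','8');crop(im,243,180,65,45,6,'t8')"; python3 st.py; python3 st.py
```

```text
time_s: 13.9
eef_pos: [0.5932, 0.1512, 0.0757]
eef_rot: [0.576, -0.576, 0.41, -0.41]
wrist_force: [-0.5, -4.7, 5.7]
opening: 0.413
t 13.9 pos [0.5932 0.1512 0.0757] down [ 0.001 -0.    -1.   ] zyaw 19.12 q [ 0.06  0.44  1.62 -0.    1.08 -0.28] F [-0.5 -4.7  5.7] M [-0.746 -0.054 -0.117] open 0.413
t 13.95 pos [0.5931 0.1512 0.0757] down [ 0.001 -0.    -1.   ] zyaw 19.14 q [ 0.06  0.44  1.62 -0.    1.08 -0.28] F [-0.1 -5.2  5. ] M [-0.754 -0.025 -0.124] open 0.412
t 13.95 pos [0.5931 0.1512 0.0757] down [ 0.001 -0.    -1.   ] zyaw 19.14 q [ 0.06  0.44  1.62 -0.    1.08 -0.28] F [-0.1 -5.2  5. ] M [-0.754 -0.025 -0.124] open 0.412
```

View pics/t8.png

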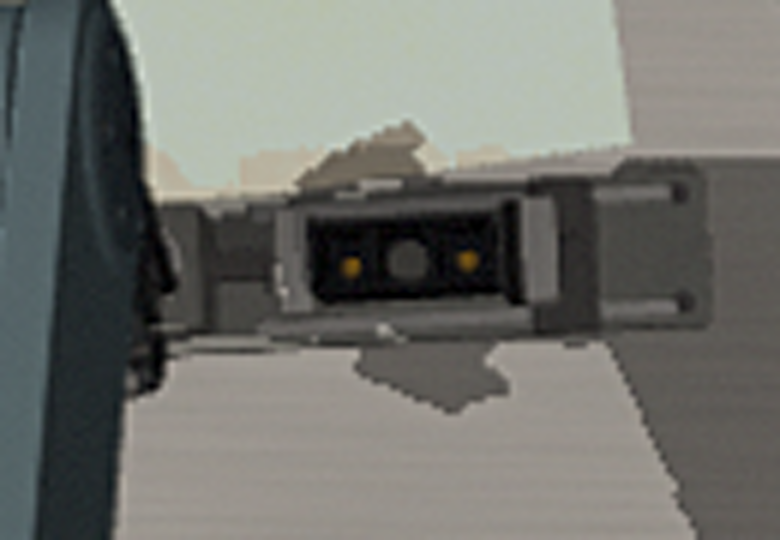

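```bash
python3 -m pendant '[0,-0.0007,0,0,0,-3,0.02,0,0,0,0,0,-3,0.02]'; python3 st.py;  python3 -m pendant '[0,0,0,0,0,-3,0.02]'; python3 st.py;  python3 -m pendant '[0,0,0,0,0,-3,0.02]'; python3 st.py
```

```text
time_s: 14.2
eef_pos: [0.5931, 0.1512, 0.0756]
eef_rot: [0.554, -0.553, 0.44, -0.44]
wrist_force: [-0.4, -1.6, 5.5]
opening: 0.408
t 14.2 pos [0.5931 0.1512 0.0756] down [ 0.001  0.    -1.   ] zyaw 13.06 q [ 0.06  0.44  1.62  0.    1.08 -0.17] F [-0.4 -1.6  5.5] M [-0.401 -0.1    0.162] open 0.408
time_s: 14.32
eef_pos: [0.5931, 0.1511, 0.0756]
eef_rot: [0.542, -0.542, 0.454, -0.454]
wrist_force: [-1.2, -2.6, 5.6]
opening: 0.411
t 14.32 pos [0.5931 0.1511 0.0756] down [ 0.001  0.    -1.   ] zyaw 10.06 q [ 0.06  0.44  1.62  0.    1.08 -0.12] F [-1.2 -2.6  5.6] M [-0.435 -0.069  0.11 ] open 0.411
time_s: 14.45
eef_pos: [0.5931, 0.1511, 0.0757]
eef_rot: [0.53, -0.53, 0.468, -0.468]
wrist_force: [-0.2, -2.9, 4.8]
opening: 0.408
t 14.45 pos [0.5931 0.1511 0.0757] down [ 0.001  0.    -1.   ] zyaw 7.06 q [ 0.06  0.44  1.62  0.    1.08 -0.07] F [-0.2 -2.9  4.8] M [-0.407 -0.09   0.119] open 0.408
```

```bash
python3 -c "
from h import *
im=snap('top','9');crop(im,243,180,65,45,6,'t9')"
```

```text
(no output)
```

View pics/t9.png

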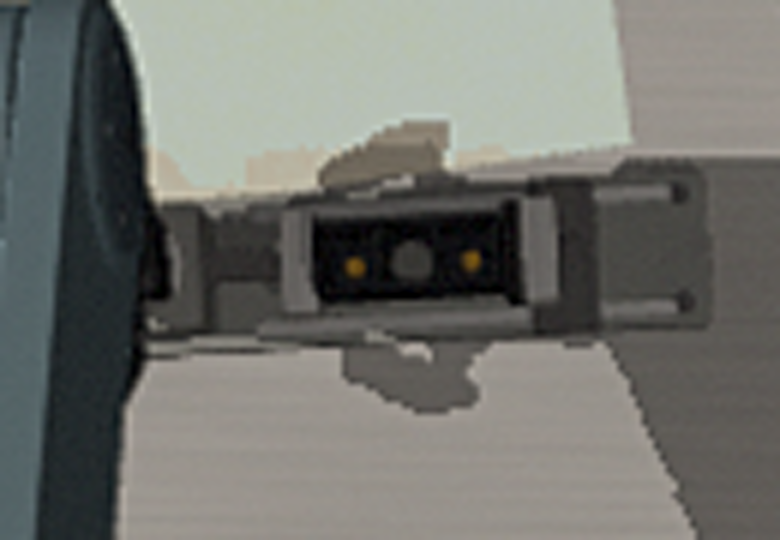

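```bash
for i in 1; do :; done; python3 -m pendant '[0,0,0,0,0,-3,0.02]'; python3 st.py | grep -o 'zyaw [-0-9.]*\|M.*';  python3 -m pendant '[0,0,0,0,0,-3,0.02]'>/dev/null; python3 st.py| grep -o 'zyaw [-0-9.]*\|M.*';  python3 -m pendant '[0,0,0,0,0,-3,0.02]'>/dev/null; python3 st.py| grep -o 'zyaw [-0-9.]*\|M.*'
```

```text
time_s: 14.62
eef_pos: [0.593, 0.1511, 0.0756]
eef_rot: [0.518, -0.517, 0.482, -0.482]
wrist_force: [-0.1, -2.9, 5.4]
opening: 0.412
zyaw 4.08
M [-0.452 -0.019  0.117] open 0.412
zyaw 1.06
M [-0.484 -0.052  0.063] open 0.411
zyaw -1.94
M [-0.518 -0.013  0.154] open 0.41
```

```bash
python3 -m pendant '[0,0,0,0,0,-3,0.02]'>/dev/null; python3 st.py | grep -o 'zyaw [-0-9.]*\|M.*';  python3 -m pendant '[0,0,0,0,0,-2,0.02]'>/dev/null; python3 st.py| grep -o 'zyaw [-0-9.]*\|M.*';  python3 -m pendant '[0,0,0,0,0,-2,0.02]'>/dev/null; python3 st.py| grep -o 'zyaw [-0-9.]*\|M.*'; python3 -c "
from h import *
im=snap('top','10');crop(im,243,180,65,45,6,'t10')"
```

```text
zyaw -4.93
M [-0.507  0.008  0.157] open 0.416
zyaw -6.91
M [-0.473  0.043  0.163] open 0.412
zyaw -8.89
M [-0.46   0.021  0.246] open 0.415
```

View pics/t10.png

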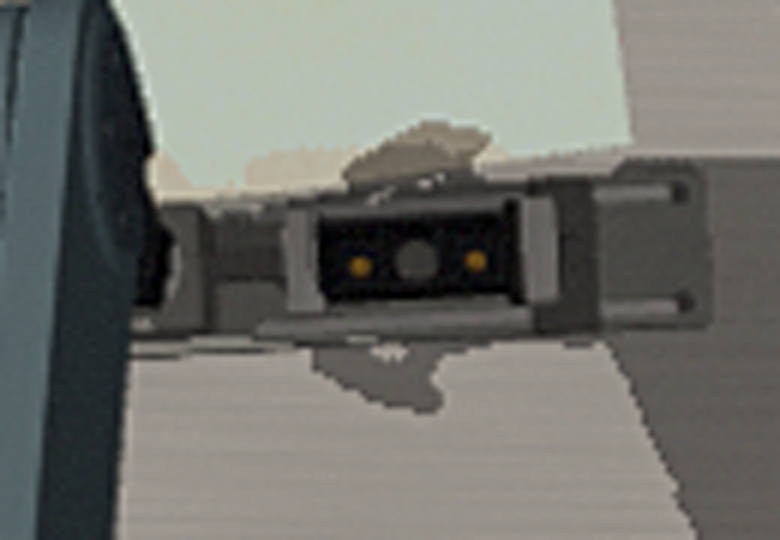

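```bash
python3 -m pendant '[0,0,0,0,0,-1,0.02]'>/dev/null; python3 -c "
from h import *
for i in range(4):
  print(ctrl.get_obs()['torque'][2].round(3)); ctrl.camera('top')
"; python3 st.py | grep -o 'zyaw [-0-9.]*'; python3 -m pendant '[0,0,0,0,0,-1,0.02]'>/dev/null; python3 -c "
from h import *
for i in range(5):
  print(ctrl.get_obs()['torque'][2].round(3)); ctrl.camera('top')
"; python3 st.py | grep -o 'zyaw [-0-9.]*'
```

```text
0.216
0.153
-0.014
-0.037
zyaw -9.86
0.263
0.094
-0.005
0.006
-0.0
zyaw -10.86
```

```bash
python3 -m pendant '[0,0,0,0,0,-1,0.02,0,0,0,0,0,-1,0.02]'>/dev/null; python3 st.py | grep -o 'zyaw [-0-9.]*\|M.*'; python3 -m pendant '[0,0,0,0,0,-1,0.02]'>/dev/null; python3 st.py | grep -o 'zyaw [-0-9.]*\|M.*'
```

```text
zyaw -12.85
M [-0.533  0.051  0.25 ] open 0.411
zyaw -13.85
M [-0.531  0.05   0.22 ] open 0.413
```

```bash
python3 -m pendant '[0,0,0,0,0,-1,0.02]'>/dev/null; python3 st.py | grep -o 'zyaw [-0-9.]*\|M.*'; python3 -m pendant '[0,0,0,0,0,-1,0.02]'>/dev/null; python3 st.py | grep -o 'zyaw [-0-9.]*\|M.*'
```

```text
zyaw -14.85
M [-0.469  0.05   0.274] open 0.411
zyaw -15.85
M [-0.552  0.102  0.331] open 0.415
```

```bash
python3 -m pendant '[0,0,0,0,0,0,0.02,0,0,0,0,0,0,0.02,0,0,0,0,0,0,0.07,0,0,0,0,0,0,0.07,0,0,0,0,0,0,0.07,0,0,0,0,0,0,0.07]'; python3 st.py; python3 -m pendant '[0,0,0.01,0,0,0,0.07,0,0,0.03,0,0,0,0.07,0,0,0.04,0,0,0,0.07,0,0,0.04,0,0,0,0.07,0,0,0.03,0,0,0,0.07,-0.04,0,0.01,0,0,0,0.07,-0.05,0,0,0,0,0,0.07,-0.05,0.03,0,0,0,0,0.07,-0.04,0.04,0,0,0,0,0.07,0,0.05,0,0,0,0,0.07,0,0,0,0,0,0,0.07]'; python3 st.py; python3 -c "
from h import *
im=snap('side','11');crop(im,230,245,65,50,6,'s11')
im=snap('top','11');crop(im,243,180,65,45,6,'t11')"
```

```text
time_s: 17.38
eef_pos: [0.5926, 0.151, 0.0751]
eef_rot: [0.425, -0.425, 0.565, -0.565]
wrist_force: [-0.3, -0.5, -0.2]
opening: 0.823
t 17.38 pos [0.5926 0.151  0.0751] down [-0.  0. -1.] zyaw -16.05 q [0.06 0.44 1.62 0.   1.08 0.34] F [-0.3 -0.5 -0.2] M [0.023 0.02  0.014] open 0.823
time_s: 18.75
eef_pos: [0.4121, 0.2735, 0.2365]
eef_rot: [0.427, -0.426, 0.564, -0.564]
wrist_force: [-0.0, -0.2, 0.2]
opening: 0.819
t 18.75 pos [0.4121 0.2735 0.2365] down [ 0.002  0.001 -1.   ] zyaw -15.82 q [ 0.35 -0.01  1.8   0.    1.35  0.62] F [-0.  -0.2  0.2] M [ 0.045 -0.002 -0.033] open 0.819
```

View pics/s11.png

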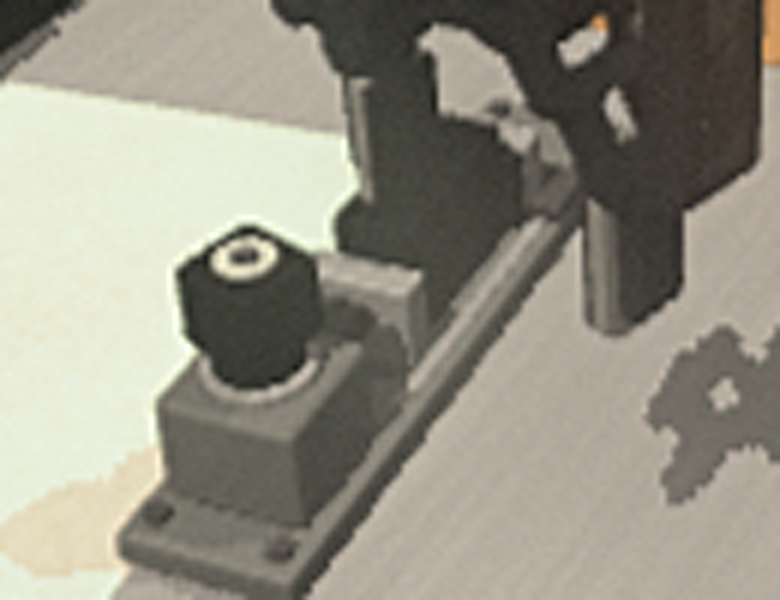

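View pics/t11.png

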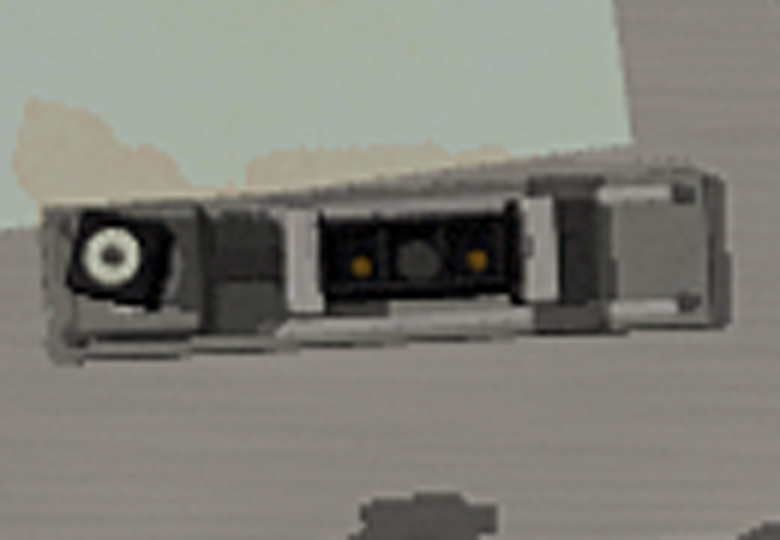

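View pics/top11.png

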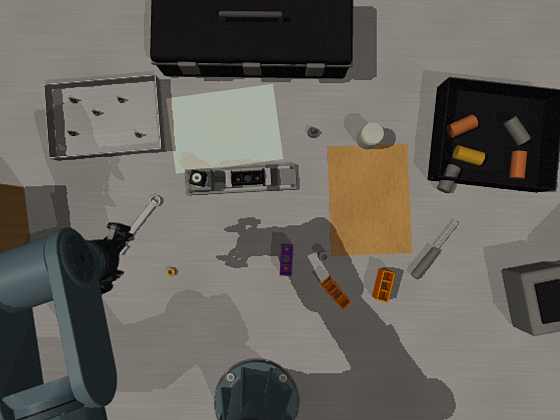

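```bash
python3 -c "
from bench import ctrl
print(ctrl.hand_in(), ctrl.get_obs()['time_s'])"
```

```text
the job is handed in; nothing more can be done
the job is handed in; nothing more can be done
```

The black housing stands lengthwise on the clamp bed, gripped between the jaw and the back stop. The job is handed in at about 19 s of the 72 s allowed.

- **Seating:** I gripped the housing across its 32 mm width and set it on the seat point. First contact came with the TCP at 25.6 mm, which fits the 14 mm bed height. The pictures showed it square, clear of the jaw and the stop.
- **Knob:** I broke it loose with a 27° clockwise twist and turned it about 110° in total, in one grip. The twisting moment while turning was about 0.12 N m free and began to rise near 100°.
- **Grip force:** The last two readings before letting go were 0.27 and 0.33 N m. That suggests roughly 20 N on the jaw, well under the 40 N crush limit, and it should settle back to about 15 N. Each reading is only good to about 0.04 N m, so the exact force is uncertain.
- **Last pictures:** After release, the top view showed the housing touching both jaw and stop, with the gripper clear. The bystanders looked unmoved in the top view, though the arm partly hid the wrench; I did not measure their positions. In the side view the gripper partly hid the housing, so that check rests on the top view.
- **Disagreements:** My first fits of the clamp and the housing were about 3 to 5 mm off. I re-measured both before using them.

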